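# Pack the soldering caddy

### The arm

A 7-joint arm with a two-finger parallel gripper is mounted at the origin on a cart in front of the work surface, level with it; the furniture and walls round the work are solid. World frame = base frame: x ahead of the robot, y to its left, z up, the work surface at z = 0. Lengths are in mm, angles in rad, forces in N, time in s.
With the tool pointing down it reaches from about 425 to 875 mm from the base axis. Payload 8.4 kg.
Tool frame: the origin (TCP) lies at the very end of the fingers, on their centre line; the grasp point (between the pads) lies 19 mm behind it; z points along the fingers, y is the line along which they close (so a half turn about z gives the same grasp; the last joint's range is limited). The gripper opens to 85 mm and grips with 20 to 120 N. Pads are 22 mm wide; open, the fingers measure 114 mm over their backs; the gripper's body (76 mm by 85 mm) begins 54 mm behind the grasp point. The pads swing forward as they close: fully open they stand 13 mm farther back than shut.
Start: joints at [1.103, 0.333, 0.04, 1.465, -0.013, 1.343, -0.059], TCP at [234.299, -606.273, 205.908] pointing down, gripper open.
Joint ranges: [-2.58, 2.58], [-0.38, 2.09], [-1.3, 1.39], [0.25, 2.4], [-1.5, 4.64], [0.08, 2.09], [-2.65, 2.65]. Speed limits (rad/s): [2.22, 2.22, 2.79, 2.79, 3.14, 3.14, 3.14].

### API

Orientations are given as a unit quaternion [w, x, y, z].
In Python, from cell import sensors, vision, env gives the robot as it stands.
- The arm moves only by the shell command python3 -m pendant 'ROWS' [FORCE]. ROWS is text: rows parted by semicolons, each of 7 numbers parted by spaces: the shift along the tool's x, y, z in m, then the turn, a rotation vector about the tool's x, y, z in degrees, then the closure, from -1 (fully open) to 1 (shut). A call has 1 to 20 rows; each row shifts and turns the commanded pose from where the row before left it, along the tool's axes as they then stand; what a row does not reach is not made up. A row lasts 1/10 s, in which the tool goes at most 50 mm and 8.59 degrees, less where a joint would pass 70% of its speed; a pose out of reach is approached as far as the arm can. A call with a gripper value outside its range is refused whole. The fingers move at their own pace and stop on an object; FORCE is the grip in N (left out, the last holds). Time passes only in rows, so rows that do not move let the fingers close. It gives the time, the measured TCP pose, the force, the opening and the grip force at its end, in the units of the state.
- sensors.state(): the state, without advancing time (a new reading comes with each control period).
- vision.capture(name): name is "scene" or "side" or "wrist"; returns the picture (384x512x3 uint8, blue, green, red); there is no depth.
- vision.get_calibration(name): a dict with "fx", "fy", "cx", "cy" (pixels), "view" (4x4, takes a point from world to camera coordinates); the wrist camera has in their place "T_tool_cam" (4x4, takes a point from camera to tool coordinates, whose origin is the TCP and whose axes are the flange's). Camera axes: x right, y down, z forward; pixel columns grow to the right and rows downward; lengths in mm; the calibration is good to about 2 mm. The wrist camera is an equidistant fisheye: a pixel r from the principal point sees the ray r / f radians off the axis. A picture is of the moment at which its call begins: read the wrist's pose just before it. get_calibration takes no time and is no camera call.
- env.finish_job(): hands the job in; it is judged then, once.
The state is a dict: "time_s": time; "joints": joint angles; "joint_vel": joint speeds; "joint_torque": joint torques, N m; "tool_pos": TCP position; "eef_rot": TCP orientation; "ft_force": force on the tool from outside, world axes, zero at the start; "moment": the same for the moment, N m; "gripper_width": opening from 0.0 (shut) to 1.0 (fully open); "gripper_force": force on a finger pad.
Only numpy, scipy, OpenCV 4.12 (cv2) and the standard library are available. Lean on these libraries where they do the work, as an engineer would, in place of code of your own. Each camera call takes 0.05 s, during which the arm holds its last target. There are 200 camera calls.

### The job

Pack the soldering caddy: stand the black-lidded flux jar upright in the small round recess, and set the glazed dish in the large round recess, the matchbox flat in the rectangular recess and the tweezers lengthwise in the long trough, each sitting fully down in its place. Leave the look-alikes, the small cream-lidded bead jar and the green wax block, standing where they are, and never tip the flux jar over.

Things in the scene. Friction and masses are not known exactly. Their poses are not given: they have to be found in the camera images.
- caddy: Low plywood caddy, fixed, 132 (x) by 280 mm (y), rim 14 mm over the bench. Far long side (centre line local x = +40 mm, middle y = 0): cork-floored trough 172 mm long (y), 31 wide, floor 11 mm over the bench, sides 3 mm high. Beside it a row of three cells for the inserts (centres x = -20, y = -89, 0, +89 mm). Origin at bench level near its middle; x across towards the trough, y along, z up.
- jar_insert: Fixed grey plastic insert, 88 x 88 x 6 mm, in one of the caddy's three cells (which one varies), underside 8 mm over the bench, with one small round recess of 60 mm diameter (for the jar), 3 mm deep and lined dark, in its middle (recess floor 11 mm over the bench, rim 14 mm). Origin at the centre of its underside; axes as the caddy's.
- dish_insert: Fixed grey plastic insert, 88 x 88 x 6 mm, in one of the caddy's three cells (which one varies), underside 8 mm over the bench, with one large round recess of 76 mm diameter (for the dish), 3 mm deep and lined dark, in its middle (recess floor 11 mm over the bench, rim 14 mm). Origin at the centre of its underside; axes as the caddy's.
- box_insert: Fixed grey plastic insert, 88 x 88 x 6 mm, in one of the caddy's three cells (which one varies), underside 8 mm over the bench, with one rectangular recess, 52 mm in x by 71 mm in y (for the matchbox), 3 mm deep and lined dark, in its middle (recess floor 11 mm over the bench, rim 14 mm). Origin at the centre of its underside; axes as the caddy's.
- jar_borax: The flux jar: clear straight-sided jar of white powder with a BLACK screw lid, 44 mm diameter, 64 mm high, closed, stands upright, about 0.1 kg. Origin at the centre of its underside, z up. Goes into the caddy.
- dish: Shallow round glazed dish, off-white, 61 mm across its rim, 12 mm high, walls flaring outward to the rim, base about 48 mm across; can be gripped across the rim from outside. Origin at the centre of its underside, z up. Goes into the caddy.
- matchbox: Blue matchbox lying flat, 36 mm (x) by 55 mm (y) by 15 mm high, all corners square. Origin at the centre of its underside, z up. Goes into the caddy.
- tweezers: Steel tweezers lying flat, rigid, 149 mm long (x), at most 12 mm wide (y), 9 mm high; on a hard surface they may rock up to 0.25 rad about their length. Origin on the bench under the middle of its length, z up. Goes into the caddy's trough, either way round.
- jar_beads: Look-alike to leave alone: smaller jar of beads with a CREAM lid, 38 mm diameter, 47 mm high. Origin at the centre of its underside, z up.
- wax_block: Look-alike to leave alone: dark green block of carving wax with one corner sawn off, 30 mm (x) by 62 mm (y) by 18 mm high, lying flat. Origin at the centre of its underside, z up.

How it is judged:
By the outcome, as a careful person would: the job done as asked, in the order asked, and still so for the second after the job is handed in, with the robot touching nothing.
It also fails if it takes over 99 s, if anything falls off the work surface, if the arm or the gripper's body presses on something with over 40 N, if the wrist force passes 120 N, or if a joint passes its speed limit or range.

## Working session

There is one attempt and no reset: what is moved stays moved. The work goes in short steps, Python scripts to look and compute and a shell command to move; the robot and the scene stay as the last step left them, time stands still between calls to the robot, and variables do not carry over. Pictures are saved under pics/ and viewed, at most 14 in all, crops included, and the job is handed in when it is done.

```bash
ls; mkdir -p pics; python3 - <<'E'
from cell import sensors, vision, env
import cv2,numpy as np
s=sensors.state(); print(s['time_s'],s['tool_pos'],s['eef_rot'],s['gripper_width'],s['ft_force'])
for n in("scene","side"):
    im=vision.capture(n); cv2.imwrite(f"pics/{n}_raw.png",im)
    cv2.imwrite(f"pics/{n}0.png",cv2.resize(im,(800,600),interpolation=cv2.INTER_CUBIC))
    c=vision.get_calibration(n); print({k:(np.round(v,3).tolist()) for k,v in c.items()})
print(vision.get_calibration("wrist"))
E
```

```text
pics
0.0 [ 234.121133   -605.81263079  205.00956267] [-8.01112079e-04  9.83043464e-01  1.83370840e-01 -2.03661125e-04] 1.000346075823847 [-1.54158148 -0.42859543  0.46276966]
{'fx': 380.177, 'fy': 380.177, 'cx': 261.544, 'cy': 192.632, 'view': [[-0.622, -0.783, -0.005, 234.416], [-0.616, 0.493, -0.614, 442.808], [0.484, -0.379, -0.789, 549.558], [0.0, 0.0, 0.0, 1.0]]}
{'fx': 440.992, 'fy': 440.992, 'cx': 255.368, 'cy': 184.695, 'view': [[-0.812, -0.583, 0.022, 365.435], [-0.333, 0.431, -0.839, 288.562], [0.48, -0.688, -0.544, 840.333], [0.0, 0.0, 0.0, 1.0]]}
{'fx': 297.3186396354542, 'fy': 297.3186396354542, 'cx': 261.17101908379937, 'cy': 191.2992346048879, 'T_tool_cam': array([[ 5.22887436e-04, -9.65518843e-01, -2.60332654e-01,
         6.55364228e+01],
       [ 9.99999148e-01,  1.93446186e-04,  1.29108296e-03,
        -6.40713479e-02],
       [-1.19620456e-03, -2.60333107e-01,  9.65518121e-01,
        -1.67247976e+02],
       [ 0.00000000e+00,  0.00000000e+00,  0.00000000e+00,
         1.00000000e+00]])}
```

View pics/scene0.png

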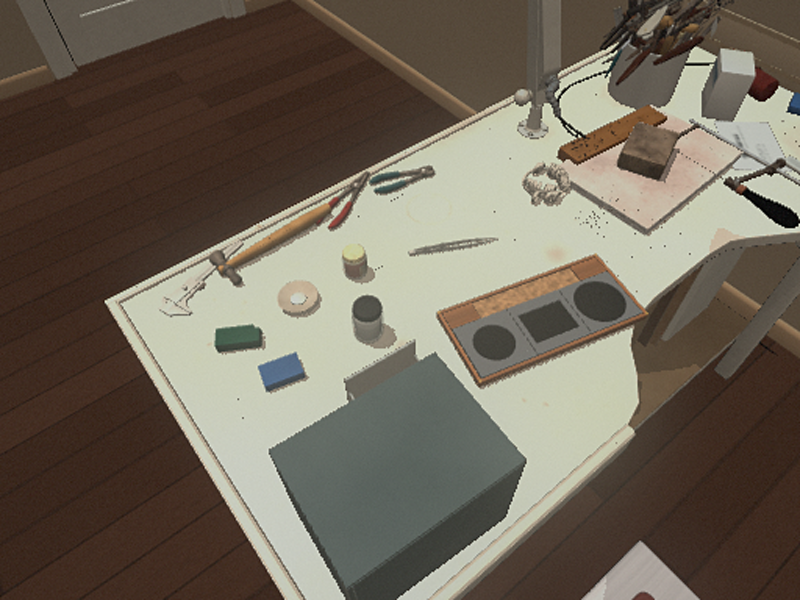

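View pics/side0.png

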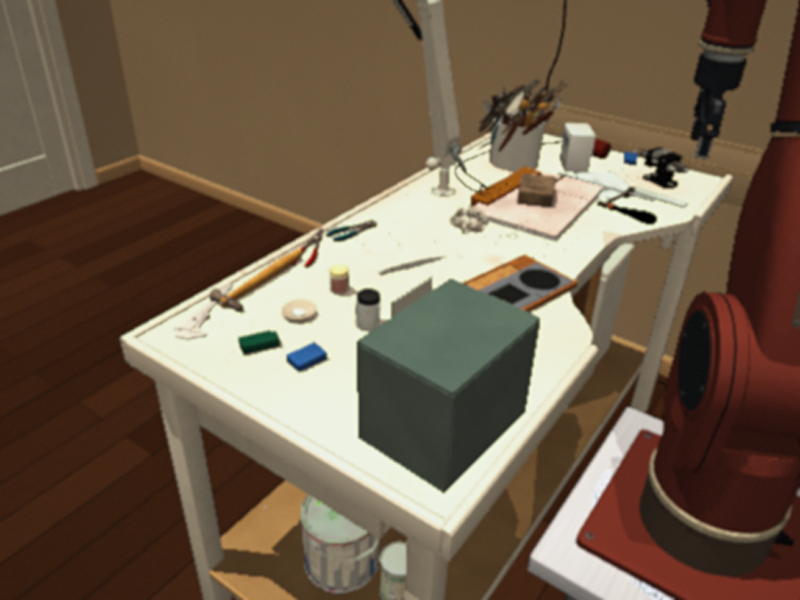

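The scene view shows, at 800x600: flux jar lid (367,305), bead jar (355,255), dish (298,297), matchbox (282,370), wax block (238,338) and tweezers (453,245). The caddy has its jar recess at (494,342), box recess at (548,321) and dish recess at (600,300). A big grey-green box at (400,470) with a small panel at (380,370) is an obstacle. The side view agrees.

```bash
cat > h.py <<'E'
from cell import sensors, vision, env
import cv2,numpy as np
from scipy.spatial.transform import Rotation as R
def ray(n,u,v):
    c=vision.get_calibration(n); V=np.array(c['view']); d=V[:3,:3].T@np.array([(u-c['cx'])/c['fx'],(v-c['cy'])/c['fy'],1]); return -V[:3,:3].T@V[:3,3],d/np.linalg.norm(d)
def plane(n,u,v,z):
    o,d=ray(n,u,v); return (o+d*(z-o[2])/d[2])
def tri(a,b):
    (o1,d1),(o2,d2)=a,b; t=np.linalg.lstsq(np.c_[d1,-d2],o2-o1,rcond=None)[0]; p,q=o1+t[0]*d1,o2+t[1]*d2; return (p+q)/2,np.linalg.norm(p-q)
def pose():
    s=sensors.state(); q=s['eef_rot']; return np.array(s['tool_pos']),R.from_quat([q[1],q[2],q[3],q[0]]).as_matrix()
def wray(uv,P):
    p,Rm=P; c=vision.get_calibration("wrist"); T=c['T_tool_cam']; uv=np.atleast_2d(uv).astype(float)
    x=(uv-[c['cx'],c['cy']])/c['fx']; r=np.linalg.norm(x,axis=1,keepdims=True)+1e-9
    d=np.c_[np.sin(r)*x/r,np.cos(r)]; return p+Rm@T[:3,3],d@(Rm@T[:3,:3]).T
def wplane(uv,P,z):
    o,d=wray(uv,P); return o+d*((z-o[2])/d[:,2:])
def wproj(X,P):
    p,Rm=P; c=vision.get_calibration("wrist"); T=c['T_tool_cam']
    x=((np.atleast_2d(X)-p)@Rm-T[:3,3])@T[:3,:3]; r=np.linalg.norm(x[:,:2],axis=1,keepdims=True); th=np.arctan2(r,x[:,2:])
    return x[:,:2]/r*th*c['fx']+[c['cx'],c['cy']]
E
python3 - <<'E'
from h import *
k=.64
for nm,u,v,z in [("jarlid",367,305,64),("beadlid",355,252,47),("dish",298,297,12),("match",281,367,15),("wax",236,336,18),("tw a",410,252,4),("tw b",497,239,4),("jarrec",494,342,11),("boxrec",548,321,11),("dishrec",600,300,11),("cad NL",481,384,14),("NR",648,313,14),("FR",598,255,14),("FL",438,316,14)]:
    print(nm,plane("scene",u*k,v*k,z).round())
print("box corners",[ (lambda r:(r[0].round().tolist(),round(r[1])))(tri(ray("scene",*np.array(a)*k),ray("side",*np.array(b)*k))) for a,b in [((270,452),(359,345)),((436,353),(455,282)),((525,460),(538,320)),((345,585),(450,387)),((415,342),(432,277)),((345,378),(392,300))]])
P=pose();print(P[1].round(3))
E
```

```text
jarlid [577. -86.  64.]
beadlid [ 681. -138.   47.]
dish [688. -36.  12.]
match [596.  48.  15.]
wax [678.  71.  18.]
tw a [ 660. -227.    4.]
tw b [ 594. -356.    4.]
jarrec [ 447. -209.   11.]
boxrec [ 425. -295.   11.]
dishrec [ 403. -383.   11.]
cad NL [ 407. -147.   14.]
NR [ 343. -417.   14.]
FR [ 463. -448.   14.]
FL [ 529. -175.   14.]
box corners [([424.0, 132.0, 160.0], 4), ([408.0, -68.0, 160.0], 8), ([266.0, -56.0, 160.0], 1), ([279.0, 144.0, 174.0], 1), ([438.0, -59.0, 160.0], 1), ([447.0, 29.0, 163.0], 1)]
[[ 0.933  0.36  -0.001]
 [ 0.36  -0.933  0.001]
 [-0.    -0.002 -1.   ]]
```

```bash
python3 -m pendant '0 0 -0.02 0 0 0 -1;0 0 -0.03 0 0 0 -1;0.036 -0.0224 0 0 0 0 -1;0.036 -0.0224 0 0 0 0 -1;0.036 -0.0224 0 0 0 0 -1;0.036 -0.0224 0 0 0 0 -1;0.036 -0.0224 0 0 0 0 -1;0.036 -0.0224 0 0 0 0 -1;0.036 -0.0224 0 0 0 0 -1;0.036 -0.0224 0 0 0 0 -1;0.036 -0.0224 0 0 0 0 -1;0.036 -0.0224 0 0 0 0 -1;0.036 -0.0224 0 0 0 0 -1;0.036 -0.0224 0 0 0 0 -1;0 0 0 0 0 8.5 -1;0 0 0 0 0 8.5 -1;0 0 0 0 0 8.5 -1;0 0 0 0 0 8.5 -1;0 0 0 0 0 0 -1;0 0 0 0 0 0 -1'
python3 - <<'E'
from h import *
P=pose(); im=vision.capture("wrist"); cv2.imwrite("pics/w1_raw.png",im); np.savez("w1.npz",p=P[0],R=P[1])
cv2.imwrite("pics/w1.png",cv2.resize(im,(800,600),interpolation=cv2.INTER_CUBIC)); print(P)
E
```

```text
time_s: 2.1
tool_pos: [540.2, -199.7, 255.7]
eef_rot: [-0.0, 0.994, -0.11, -0.0]
ft_force: [0.8, -0.1, 0.0]
gripper_width: 0.994
gripper_force: 0.0
(array([ 540.241538  , -199.72354233,  255.66076435]), array([[ 9.75894916e-01, -2.18240377e-01, -5.01761320e-04],
       [-2.18240307e-01, -9.75895041e-01,  1.90954298e-04],
       [-5.31340322e-04, -7.68467839e-05, -9.99999856e-01]]))
```

View pics/w1.png

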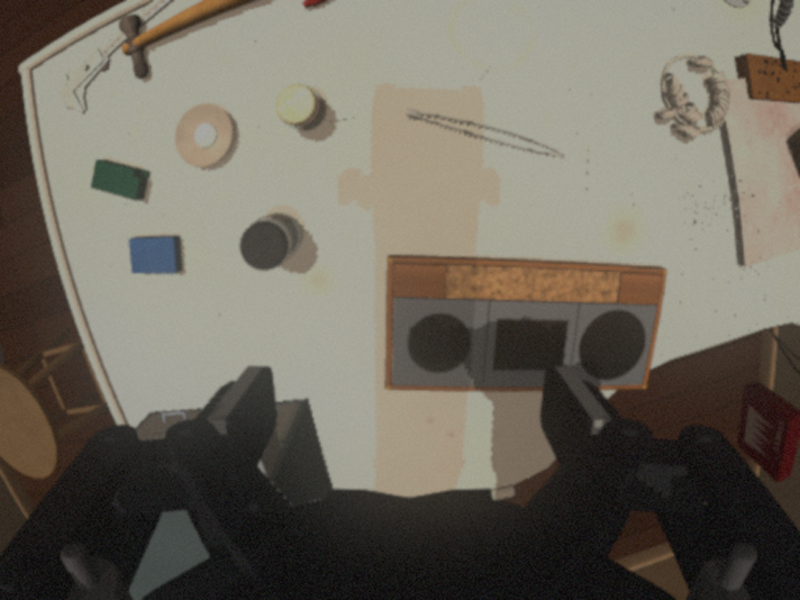

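The wrist view (800x600) shows the flux jar lid at (265,243), dish (205,135), matchbox (155,255), tweezers (410,114)-(563,156), jar recess (439,342), box recess (530,345) and dish recess (612,345).

```bash
cat > meas.py <<'E'
from h import *
def blob(m,c,r=60):
    # component of mask m nearest pixel c
    n,l,s,ce=cv2.connectedComponentsWithStats(m.astype(np.uint8)); ok=[i for i in range(1,n) if s[i,4]>25]
    i=min(ok,key=lambda i:np.linalg.norm(ce[i]-c)); return np.argwhere(l==i)[:,::-1]
def fit(uv,P,z):
    X=wplane(uv,P,z)[:,:2].astype(np.float32); (c,wh,a)=cv2.minAreaRect(X); return np.round(c,1),np.round(wh,1),round(a,1),X.mean(0).round(1),round(float(np.linalg.norm(X.max(0)-X.min(0))/2**.5),1)
E
python3 - <<'E'
from meas import *
d=np.load("w1.npz"); P=(d['p'],d['R']); im=cv2.imread("pics/w1_raw.png").astype(int); hsv=cv2.cvtColor(im.astype(np.uint8),cv2.COLOR_BGR2HSV).astype(int)
H,S,V=hsv[...,0],hsv[...,1],hsv[...,2]; k=.64
dark=V<62
print("V samples",[ (hsv[int(y*k),int(x*k)]).tolist() for x,y in [(265,245),(439,342),(400,300),(530,345),(205,115),(205,135),(240,190),(155,255),(300,250),(294,232)]])
for n,c,z in [("jarlid",(263,245),64),("jarrec",(439,342),11),("boxrec",(530,345),11),("dishrec",(612,345),11)]:
    print(n,*fit(blob(dark,np.array(c)*k),P,z))
print("match",*fit(blob((H>95)&(H<130)&(S>90),np.array((155,255))*k),P,15))
print("wax",*fit(blob((H>50)&(H<90)&(S>60)&(V<120),np.array((120,180))*k),P,18))
print("dish",*fit(blob((S>55)&(H<25)&(V>110),np.array((205,135))*k),P,12))
g=im.mean(2).astype(np.float32); diff=cv2.GaussianBlur(g,(0,0),9)-g; m=np.zeros_like(g,bool); m[int(100*k):int(165*k),int(400*k):int(570*k)]=1
uv=np.argwhere((diff>14)&m)[:,::-1]; print("tweez",len(uv),*fit(uv,P,5)); 
X=wplane(uv,P,5); u=np.linalg.svd(X[:,:2]-X[:,:2].mean(0))[2][0]; print(np.degrees(np.arctan2(u[1],u[0])), X[X[:,1].argmin()],X[X[:,1].argmax()])
brown=blob((S>90)&(H<20)&(V<190)&(np.arange(384)[:,None]<395*k)&(np.arange(384)[:,None]>245*k),np.array((530,285))*k)
print("caddy",*fit(brown,P,14))
E
```

```text
V samples [[21, 25, 72], [18, 28, 45], [13, 24, 95], [19, 85, 42], [17, 71, 158], [34, 11, 165], [30, 23, 168], [106, 98, 115], [18, 53, 130], [23, 28, 82]]
jarlid [660.7   8.8] [ 9.3 23.2] 83.4 [660.1   8.8] 18.0
jarrec [ 447.1 -210.9] [59.1 57.1] 77.6 [ 447.4 -210.6] 61.8
boxrec [ 403.1 -381.2] [72.2 73.4] 87.3 [ 403.2 -380.7] 73.2
dishrec [ 403.1 -381.2] [72.2 73.4] 87.3 [ 403.2 -380.7] 73.2
match [596.1  47.4] [49.7 32. ] 74.8 [599.5  48.7] 45.6
wax [682.  66.] [56.3 26. ] 59.4 [682.9  67.4] 49.9
dish [691.3 -39.8] [61.4 59.5] 88.2 [691.5 -39.8] 60.6
tweez 429 [ 628.7 -292. ] [147.4  14.5] 64.0 [ 631.4 -286.9] 104.6
-115.64412643134831 [ 597.33789084 -358.31593008    5.        ] [ 659.78389232 -225.17265762    5.        ]
caddy [ 411.9 -401.5] [495.4 141.7] 73.2 [ 443.4 -350.1] 381.7
```

```bash
cat > go.py <<'E'
import sys
from h import *
# usage: go.py x y [yaw_deg of tool x]: prints turn about tool z, then shift in tool axes after the turn
x,y=map(float,sys.argv[1:3]); p,Rm=pose(); yaw=np.degrees(np.arctan2(Rm[1,0],Rm[0,0])); t=float(sys.argv[3]) if len(sys.argv)>3 else yaw
a=np.radians(t); dx,dy=x-p[0],y-p[1]
print("at",p.round(1),"yaw",yaw.round(2),"turn_z",round(yaw-t,2),"tool shift mm",round(np.cos(a)*dx+np.sin(a)*dy,1),round(np.sin(a)*dx-np.cos(a)*dy,1))
E
python3 - <<'E'
from meas import *
d=np.load("w1.npz"); P=(d['p'],d['R']); im=cv2.imread("pics/w1_raw.png"); V=cv2.cvtColor(im,cv2.COLOR_BGR2HSV)[...,2]; k=.64
for t in (70,76,82):
  m=np.zeros_like(V); m[130:185,145:205]=V[130:185,145:205]<t; m=cv2.morphologyEx(m,cv2.MORPH_OPEN,np.ones((5,5)))
  uv=blob(m,(168,157)); print(t,len(uv),*fit(uv,P,64))
s=cv2.imread("pics/scene_raw.png"); Vs=cv2.cvtColor(s,cv2.COLOR_BGR2HSV)[...,2]
m=np.zeros_like(Vs); m[185:215,222:248]=Vs[185:215,222:248]<75; uv=blob(m,(235,197)); print(uv.min(0),uv.max(0)); X=np.array([plane("scene",*q,64) for q in uv]); print(X.min(0),X.max(0),X.mean(0))
E
python3 go.py 577 -86 -14
```

```text
at [ 540.3 -199.8  255.7] yaw -12.63 turn_z 1.37 tool shift mm 8.1 -119.3Traceback (most recent call last):
  File "<stdin>", line 5, in <module>
  File "meas.py", line 5, in blob
    i=min(ok,key=lambda i:np.linalg.norm(ce[i]-c)); return np.argwhere(l==i)[:,::-1]
ValueError: min() iterable argument is empty
```

```bash
python3 - <<'E'
from meas import *
d=np.load("w1.npz"); P=(d['p'],d['R']); im=cv2.imread("pics/w1_raw.png"); V=cv2.medianBlur(cv2.cvtColor(im,cv2.COLOR_BGR2HSV)[...,2],5); k=.64
print(V[157,145:205:3])
for t in (76,84,92):
  m=np.zeros_like(V); m[130:185,145:205]=V[130:185,145:205]<t
  uv=blob(m,(168,157)); print(t,len(uv),*fit(uv,P,64))
s=cv2.imread("pics/scene_raw.png"); Vs=cv2.cvtColor(s,cv2.COLOR_BGR2HSV)[...,2]
m=np.zeros_like(Vs); m[185:215,222:248]=Vs[185:215,222:248]<75; uv=blob(m,(235,197)); X=np.array([plane("scene",*q,64) for q in uv]); print(X.min(0),X.max(0),X.mean(0))
E
```

```text
[166 166 166  89  70  70  70  70  69  70  70  69  67  86  93 105 127 129
 131 147]
76 655 [579.  -89.5] [35.5 37.9] 29.4 [579.2 -90. ] 37.4
84 691 [579.2 -89.8] [37.7 37.2] 74.6 [579.2 -90.1] 38.6
92 817 [581.5 -93.8] [37.3 49.8] 29.5 [579.8 -93. ] 44.3Traceback (most recent call last):
  File "<stdin>", line 8, in <module>
  File "meas.py", line 5, in blob
    i=min(ok,key=lambda i:np.linalg.norm(ce[i]-c)); return np.argwhere(l==i)[:,::-1]
ValueError: min() iterable argument is empty
```

```bash
python3 -m pendant '0.004 -0.039 0 0 0 0 -1;0.004 -0.039 0 0 0 0 -1;0.0044 -0.0393 0 0 0 0 -1;0 0 0.039 0 0 0 -1;0 0 0.039 0 0 0 -1;0 0 0.039 0 0 0 -1;0 0 0.039 0 0 0 -1;0 0 0.02 0 0 0 -1;0 0 0.02 0 0 0 -1;0 0 0.02 0 0 0 -1;0 0 0.018 0 0 0 -1;0 0 0 0 0 0 -1;0 0 0 0 0 0 1;0 0 0 0 0 0 1;0 0 0 0 0 0 1;0 0 0 0 0 0 1;0 0 0 0 0 0 1;0 0 0 0 0 0 1' 40
```

```text
time_s: 3.95
tool_pos: [579.9, -87.7, 23.8]
eef_rot: [-0.0, 0.994, -0.112, 0.001]
ft_force: [-1.5, 1.6, 7.6]
gripper_width: 0.451
gripper_force: 39.0
```

```bash
python3 -m pendant '0 0 -0.01 0 0 0 1;0 0 -0.02 0 0 0 1;0 0 -0.03 0 0 0 1;0 0 -0.03 0 0 0 1;0 0 0 0 0 0 1;0 0 0 0 0 0 1'
python3 - <<'E'
from h import *
a=vision.capture("scene")[120:260,150:360]; b=vision.capture("wrist"); cv2.imwrite("pics/j1.png",np.hstack([cv2.resize(a,(450,300)),cv2.resize(b,(350,300))]))
E
python3 go.py 447.2 -210.7
```

```text
time_s: 4.55
tool_pos: [579.0, -88.5, 112.9]
eef_rot: [0.0, 0.994, -0.112, 0.001]
ft_force: [0.4, -0.1, -2.2]
gripper_width: 0.45
gripper_force: 39.2
at [577.8 -88.3 111.1] yaw -12.87 turn_z 0.0 tool shift mm -100.1 148.4
```

View pics/j1.png

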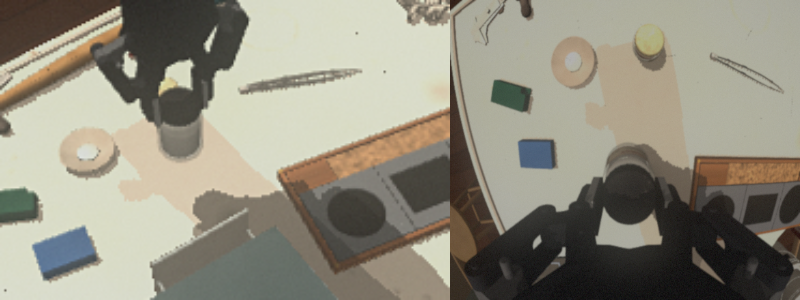

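The flux jar is held upright and clear of the bench. In the left crop it is at (180,122) with its shadow on the bench; the wrist view shows the lid at (629,195).

```bash
python3 -m pendant '-0.025 0.037 0 0 0 0 1;-0.025 0.037 0 0 0 0 1;-0.025 0.037 0 0 0 0 1;-0.025 0.0374 0 0 0 0 1;0 0 0 0 0 0 1;0 0 0 0 0 0 1'
python3 - <<'E'
from meas import *
P=pose(); im=vision.capture("wrist"); V=cv2.medianBlur(cv2.cvtColor(im,cv2.COLOR_BGR2HSV)[...,2],5)
# lid rim: top edge of lid visible; sample profile along column of the lid centre
print(P[0]); o=[(P[0]+P[1]@np.array([dx,0,-40])) for dx in (-22,0,22)]; print(wproj(o,P).round())
cv2.imwrite("pics/j2.png",cv2.resize(im[180:330,160:360],(800,600)))
E
```

```text
time_s: 5.25
tool_pos: [446.9, -211.2, 111.1]
eef_rot: [-0.0, 0.994, -0.113, -0.001]
ft_force: [0.2, 1.0, -2.0]
gripper_width: 0.454
gripper_force: 39.1
[ 446.86258988 -211.15507294  111.14738466]
[[261. 292.]
 [261. 255.]
 [261. 211.]]
```

View pics/j2.png

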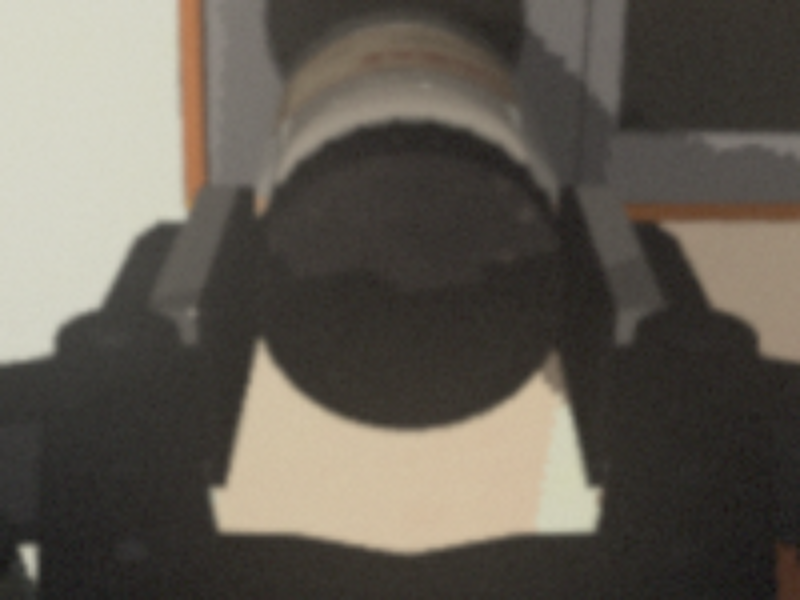

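Lid spans crop rows ~150–428, so the jar sits within about 2 mm of the finger centre and above the recess. Lowering.

```bash
python3 -m pendant '-0.001 0 0.03 0 0 0 1;0 0 0.025 0 0 0 1;0 0 0.012 0 0 0 1;0 0 0.004 0 0 0 1;0 0 0.002 0 0 0 1;0 0 0.001 0 0 0 1;0 0 0.001 0 0 0 1;0 0 0 0 0 0 1;0 0 0 0 0 0 1'
```

```text
time_s: 6.2
tool_pos: [447.3, -210.5, 37.4]
eef_rot: [0.0, 0.994, -0.112, 0.0]
ft_force: [0.6, -1.0, -0.4]
gripper_width: 0.451
gripper_force: 39.3
```

```bash
python3 -m pendant '0 0 0.001 0 0 0 1;0 0 0.001 0 0 0 1;0 0 0 0 0 0 1;0 0 0 0 0 0 1'
```

```text
time_s: 6.6
tool_pos: [447.1, -210.5, 35.0]
eef_rot: [0.0, 0.994, -0.112, 0.0]
ft_force: [-0.4, 0.4, 1.1]
gripper_width: 0.454
gripper_force: 39.7
```

```bash
python3 -m pendant '0 0 0 0 0 0 0.3;0 0 0 0 0 0 -0.3;0 0 0 0 0 0 -1;0 0 0 0 0 0 -1;0 0 -0.02 0 0 0 -1;0 0 -0.035 0 0 0 -1;0 0 -0.035 0 0 0 -1;0 0 -0.035 0 0 0 -1;0.025 -0.0277 0 0 0 0 -1;0.025 -0.0277 0 0 0 0 -1;0.025 -0.0277 0 0 0 0 -1;0.025 -0.0277 0 0 0 0 -1;0.025 -0.0277 0 0 0 0 -1;0.025 -0.0277 0 0 0 0 -1;0.025 -0.0277 0 0 0 0 -1;0.025 -0.0277 0 0 0 0 -1;0 0 0 0 0 0 -1;0 0 0 0 0 0 -1'
python3 - <<'E'
from meas import *
P=pose(); im=vision.capture("wrist"); hsv=cv2.cvtColor(cv2.medianBlur(im,3),cv2.COLOR_BGR2HSV); H,S,V=[hsv[...,i] for i in range(3)]
c=wproj([690.5,-39,12],P)[0]; print(P[0],c)
b=blob((S>55)&(H<25)&(V>100),c); print(*fit(b,P,12)); hull=cv2.convexHull(wplane(b,P,12)[:,:2].astype(np.float32)); print(cv2.minEnclosingCircle(hull))
cv2.imwrite("pics/d1.png",cv2.resize(im,(640,480)))
E
python3 go.py 690.5 -39
```

```text
time_s: 8.4
tool_pos: [691.5, -38.0, 159.0]
eef_rot: [-0.0, 0.994, -0.111, -0.001]
ft_force: [0.9, -0.9, -0.5]
gripper_width: 0.999
gripper_force: 0.0
[691.49302942 -37.97666697 159.01833008] [261.96421785 174.81188827]
[683.8 -62.7] [113.   60.5] 67.9 [691.  -49.5] 91.1
((686.771484375, -64.38987731933594), 57.065330505371094)
at [691.1 -39.3 159.4] yaw -12.87 turn_z 0.0 tool shift mm -0.6 -0.1
```

View pics/d1.png

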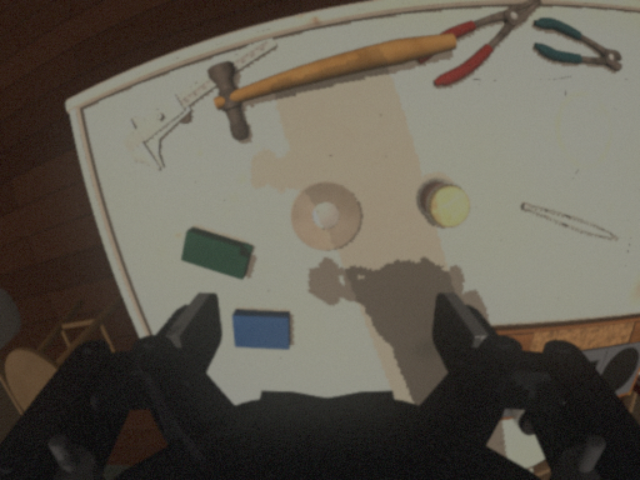

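Dish centred at (327,216) in the 640x480 view, wax block to its left, bead jar to its right; both gaps widen if I turn the fingers 17° clockwise.

```bash
python3 -m pendant '0.001 0 0 0 0 0 -1;0 0 0.035 0 0 8.5 -1;0 0 0.035 0 0 8.5 -1;0 0 0.035 0 0 0 -1;0 0 0.03 0 0 0 -1;0 0 0.012 0 0 0 -1;0 0 0.009 0 0 0 -1;0 0 0 0 0 0 -1;0 0 0 0 0 0 0;0 0 0 0 0 0 0;0 0 0 0 0 0 0;0 0 0 0 0 0 0' 25
```

```text
time_s: 9.65
tool_pos: [692.8, -39.1, 4.7]
eef_rot: [-0.0, 0.966, -0.258, 0.0]
ft_force: [0.8, 0.6, -0.6]
gripper_width: 0.499
gripper_force: 0.0
```

```bash
python3 - <<'E'
from h import *
a=vision.capture("scene")[140:230,140:260]; b=vision.capture("wrist")[120:300,140:390]; cv2.imwrite("pics/d2.png",np.hstack([cv2.resize(a,(400,300)),cv2.resize(b,(400,300))]))
E
```

```text
(no output)
```

View pics/d2.png

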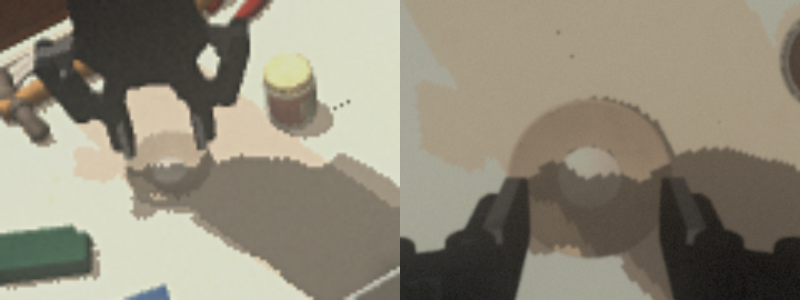

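The fingers closed just above the rim: the pads swing back further than I allowed for. Reopening and going lower.

```bash
python3 -m pendant '0 0 0 0 0 0 -1;0 0 0 0 0 0 -1;0 0 0 0 0 0 -1;0 0 0.003 0 0 0 -1;0 0 0.003 0 0 0 -1;0 0 0 0 0 0 -1;0 0 0 0 0 0 0;0 0 0 0 0 0 0;0 0 0 0 0 0 0;0 0 0 0 0 0 0' 25
```

```text
time_s: 10.75
tool_pos: [692.4, -39.2, -2.0]
eef_rot: [-0.0, 0.966, -0.258, 0.0]
ft_force: [0.6, -0.7, 0.3]
gripper_width: 0.501
gripper_force: 0.0
```

```bash
python3 - <<'E'
from h import *
a=vision.capture("scene")[140:230,140:260]; b=vision.capture("wrist")[120:300,140:390]; c=vision.capture("side")[160:240,150:260]; cv2.imwrite("pics/d3.png",np.hstack([cv2.resize(a,(266,300)),cv2.resize(b,(266,300)),cv2.resize(c,(266,300))]))
E
```

```text
(no output)
```

View pics/d3.png

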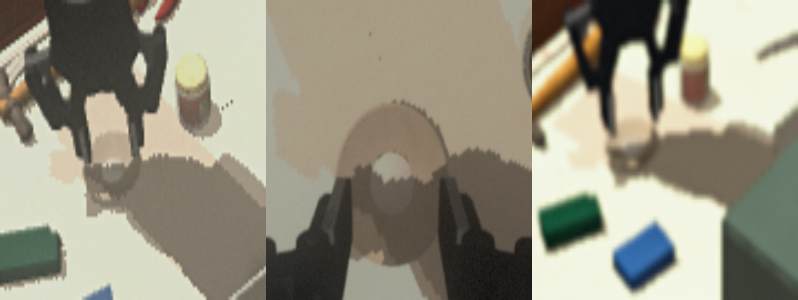

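```bash
python3 - <<'E'
from meas import *
P=pose(); T=(np.zeros(3),np.eye(3))
for uv in [(221,227),(303.5,227)]:
    o,d=wray(uv,T); d=d[0]
    for x in (0,6,11): print(uv,x,(o+d*(x-o[0])/d[0]).round(1))
im=vision.capture("wrist"); cv2.imwrite("pics/d4.png",cv2.resize(im[160:280,180:340],(800,600),interpolation=cv2.INTER_CUBIC)); print(wproj([[692,-39,12]]+[[692+30.5*np.cos(a),-39+30.5*np.sin(a),12] for a in np.arange(4)*np.pi/2+np.radians(-30)],P).round())
E
```

```text
(221, 227) 0 [  0.  -23.4  -4.6]
(221, 227) 6 [  6.  -21.3 -19.5]
(221, 227) 11 [ 11.  -19.5 -31.8]
(303.5, 227) 0 [ 0.  25.4 -4.6]
(303.5, 227) 6 [  6.   23.1 -19.4]
(303.5, 227) 11 [ 11.   21.2 -31.8]
[[261. 234.]
 [261. 181.]
 [207. 234.]
 [261. 280.]
 [315. 234.]]
```

View pics/d4.png

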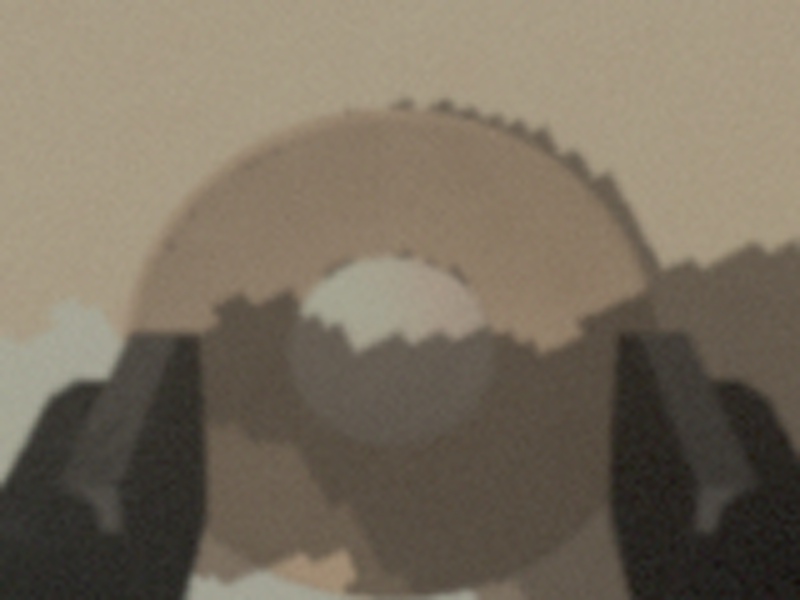

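```bash
python3 - <<'E'
from meas import *
p,Rm=pose(); n=Rm[:,0]
s=vision.capture("scene"); cv2.imwrite("pics/s5.png",cv2.resize(s[150:225,150:250],(800,600),interpolation=cv2.INTER_CUBIC))
for uv in [(178.3,188),(202.3,185.6)]:
    o,d=ray("scene",*uv); 
    for x in(-10,0,10): X=o+d*((p-o)@n+x)/(d@n); print(x,X.round(1),((X-p)@Rm).round(1))
E
```

```text
-10 [696.7 -11.6  30.1] [-10.  -26.1 -32.1]
0 [706.4 -14.9  18. ] [  0.  -28.  -20.1]
10 [716.  -18.1   6. ] [ 10.  -30.   -8.1]
-10 [669.6 -58.8  28.4] [-10.   28.3 -30.5]
0 [678.8 -62.9  16.4] [ -0.   27.3 -18.4]
10 [687.9 -67.    4.4] [10.  26.3 -6.4]
```

View pics/s5.png

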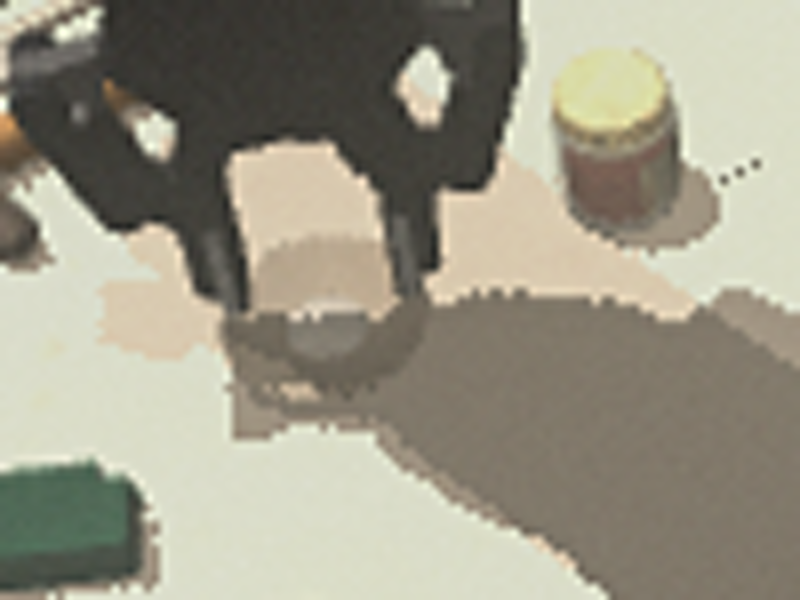

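Both views put the fingertips about 30 mm behind the reported TCP at this opening, so they hover over the dish (tips near rows 300 in this crop). I'll open and lower in steps, watching the force.

```bash
python3 -m pendant '0 0 0 0 0 0 -1;0 0 0 0 0 0 -1;0 0 0 0 0 0 -1;0 0 0.005 0 0 0 -1;0 0 0.004 0 0 0 -1;0 0 0.003 0 0 0 -1;0 0 0 0 0 0 -1'
python3 -c "
from h import *
a=vision.capture('scene')[150:225,150:250]; b=vision.capture('wrist')[150:300,160:360]; cv2.imwrite('pics/d6.png',np.hstack([cv2.resize(a,(400,300)),cv2.resize(b,(400,300))]))"
```

```text
time_s: 11.7
tool_pos: [691.8, -39.2, -15.0]
eef_rot: [0.0, 0.966, -0.258, -0.001]
ft_force: [0.2, 0.6, 0.2]
gripper_width: 0.998
gripper_force: 0.0
```

View pics/d6.png

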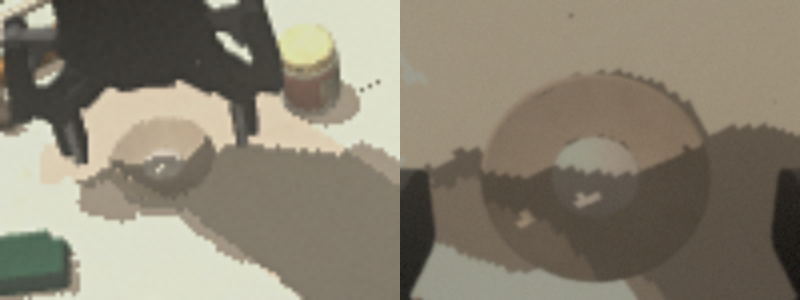

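At TCP -15 the tips are still free of the bench: in the scene crop the tip is at (80,160) and its shadow at (80,205), with no contact force. Going lower.

```bash
python3 -m pendant '0 0 0.003 0 0 0 -1;0 0 0.003 0 0 0 -1;0 0 0.002 0 0 0 -1;0 0 0.002 0 0 0 -1;0 0 0 0 0 0 -1;0 0 0 0 0 0 -0.2;0 0 0 0 0 0 -0.2;0 0 0 0 0 0 -0.2;0 0 0 0 0 0 -0.2' 25
```

```text
time_s: 12.7
tool_pos: [692.5, -39.2, -23.3]
eef_rot: [0.0, 0.966, -0.258, 0.0]
ft_force: [-3.0, -0.4, 6.0]
gripper_width: 0.676
gripper_force: 25.9
```

```bash
python3 -m pendant '0 0 0 0 0 0 -1;0 0 0 0 0 0 -1;0 0 0 0 0 0 -1'; python3 -m pendant '0 0 -0.003 0 0 0 -1;0 0 0 0 0 0 -1;0 0 0 0 0 0 -0.2;0 0 0 0 0 0 -0.2;0 0 0 0 0 0 -0.2;0 0 0 0 0 0 -0.2' 25
```

```text
time_s: 13.0
tool_pos: [692.3, -39.1, -24.2]
eef_rot: [-0.0, 0.966, -0.258, -0.0]
ft_force: [-0.3, -0.8, -0.1]
gripper_width: 0.999
gripper_force: 0.0
time_s: 13.6
tool_pos: [692.4, -39.2, -20.4]
eef_rot: [0.0, 0.966, -0.258, 0.0]
ft_force: [-2.9, -0.1, 5.5]
gripper_width: 0.671
gripper_force: 25.7
```

```bash
python3 -m pendant '0 0 -0.005 0 0 0 -0.2;0 0 -0.015 0 0 0 -0.2;0 0 -0.03 0 0 0 -0.2;0 0 -0.03 0 0 0 -0.2;0 0 0 0 0 0 -0.2;0 0 0 0 0 0 -0.2'
python3 -c "
from h import *
a=vision.capture('scene')[130:225,130:250]; b=vision.capture('wrist')[150:300,160:360]; cv2.imwrite('pics/d7.png',np.hstack([cv2.resize(a,(400,300)),cv2.resize(b,(400,300))]))"; python3 go.py 403.2 -380.9
```

```text
time_s: 14.2
tool_pos: [693.2, -39.1, 60.7]
eef_rot: [-0.0, 0.966, -0.258, 0.001]
ft_force: [0.2, 0.2, -1.1]
gripper_width: 0.674
gripper_force: 26.9
at [691.8 -39.2  58.4] yaw -29.88 turn_z 0.0 tool shift mm -80.0 440.0
```

View pics/d7.png

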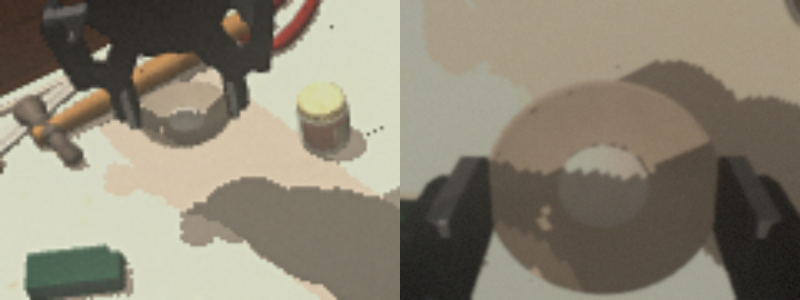

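```bash
python3 -m pendant '0 0 -0.03 0 0 0 -0.2;-0.008 0.044 0 0 0 0 -0.2;-0.008 0.044 0 0 0 0 -0.2;-0.008 0.044 0 0 0 0 -0.2;-0.008 0.044 0 0 0 0 -0.2;-0.008 0.044 0 0 0 0 -0.2;-0.008 0.044 0 0 0 0 -0.2;-0.008 0.044 0 0 0 0 -0.2;-0.008 0.044 0 0 0 0 -0.2;-0.008 0.044 0 0 0 0 -0.2;-0.008 0.044 0 0 0 0 -0.2;0 0 0 0 0 0 -0.2;0 0 0.04 0 0 0 -0.2;0 0 0.03 0 0 0 -0.2;0 0 0 0 0 0 -0.2;0 0 0 0 0 0 -0.2'
cat > w.py <<'E'
# measure held dish and the dark recesses in the wrist picture
from meas import *
P=pose(); im=vision.capture("wrist"); cv2.imwrite("pics/w_last.png",im); hsv=cv2.cvtColor(cv2.medianBlur(im,3),cv2.COLOR_BGR2HSV).astype(int)
c=wproj([403.2,-380.9,11],P)[0]; print(P[0],"recess centre px",c, "tcp-level px",wproj(P[0]+P[1]@[0,0,-20],P))
x=int(c[0]); print("col profile V",hsv[130:330:4,x,2],"row from",130)
E
python3 w.py; python3 go.py 403.2 -380.9
```

```text
time_s: 15.9
tool_pos: [403.6, -380.2, 18.7]
eef_rot: [-0.001, 0.966, -0.258, -0.001]
ft_force: [0.4, 0.1, 0.0]
gripper_width: 0.674
gripper_force: 27.2
[ 403.56498186 -380.23757743   18.65625819] recess centre px [261.8118583  219.89855621] tcp-level px [[260.51208087 237.87456162]]
col profile V [149 149 144 148 103 124 124 118  63  63  63  62  62  64  64 160 181 182
 181 183 184 190 191 201 219 219 217 141 137 136 132 131 129 126 119 117
 117 118 119 118 118 121 209 218 218 217 217 125  54  53] row from 130
at [ 404.4 -381.    19.8] yaw -29.86 turn_z 0.0 tool shift mm -1.1 0.5
```

```bash
python3 -m pendant '-0.001 0 0.012 0 0 0 -0.2;0 0 0.008 0 0 0 -0.2;0 0 0.004 0 0 0 -0.2;0 0 0.002 0 0 0 -0.2;0 0 0 0 0 0 -0.2;0 0 0.001 0 0 0 -0.2;0 0 0 0 0 0 -0.2;0 0 0 0 0 0 -0.2'; python3 -m pendant '0 0 0.001 0 0 0 -0.2;0 0 0 0 0 0 -0.2;0 0 0 0 0 0 -0.2'
```

```text
time_s: 16.75
tool_pos: [403.1, -380.5, -7.9]
eef_rot: [0.0, 0.966, -0.258, 0.0]
ft_force: [0.1, 0.3, 0.6]
gripper_width: 0.671
gripper_force: 27.2
time_s: 17.05
tool_pos: [403.0, -380.3, -9.1]
eef_rot: [-0.0, 0.966, -0.258, -0.0]
ft_force: [0.4, -0.2, -0.0]
gripper_width: 0.671
gripper_force: 27.2
```

```bash
python3 -m pendant '0 0 0.001 0 0 0 -0.2;0 0 0 0 0 0 -0.2;0 0 0 0 0 0 -0.2'; python3 -m pendant '0 0 0.001 0 0 0 -0.2;0 0 0 0 0 0 -0.2;0 0 0 0 0 0 -0.2'
```

```text
time_s: 17.35
tool_pos: [403.1, -380.4, -9.6]
eef_rot: [0.0, 0.966, -0.258, 0.0]
ft_force: [-1.8, 2.0, 5.3]
gripper_width: 0.674
gripper_force: 27.5
time_s: 17.65
tool_pos: [403.1, -380.5, -9.7]
eef_rot: [0.0, 0.966, -0.258, 0.0]
ft_force: [-5.3, 4.9, 15.6]
gripper_width: 0.673
gripper_force: 28.0
```

Contact felt. Back off 1 mm, release, rise and turn for the matchbox, with the fingers only part-open so they clear the wax block.

```bash
python3 -m pendant '0 0 -0.0015 0 0 0 -0.2;0 0 0 0 0 0 -0.6;0 0 0 0 0 0 -0.6;0 0 0 0 0 0 -0.6;0 0 -0.01 0 0 0 -0.6;0 0 -0.04 0 0 0 -0.6;0 0 -0.045 0 0 0 -0.6;0 0 -0.045 0 0 0 -0.6;0 0 0 0 0 -8.5 -0.4;0 0 0 0 0 -8.5 -0.4;0 0 0 0 0 -8.5 -0.4;0 0 0 0 0 -8.5 -0.4;0 0 0 0 0 -8.5 -0.4;0 0 0 0 0 -8.5 -0.4;0 0 0 0 0 -8.5 -0.4;0 0 0 0 0 -8.5 -0.4;0 0 0 0 0 -8.5 -0.4;0 0 0 0 0 -8.5 -0.4;0 0 0 0 0 -8.5 -0.4;0 0 0 0 0 -8.5 -0.4'; python3 -m pendant '0 0 0 0 0 -2.7 -0.4;0 0 0 0 0 0 -0.4;0 0 0 0 0 0 -0.4'
python3 go.py 596 47.5 74.8
```

```text
time_s: 19.65
tool_pos: [403.0, -380.4, 131.1]
eef_rot: [0.0, 0.807, 0.591, -0.0]
ft_force: [0.3, -0.2, -0.1]
gripper_width: 0.699
gripper_force: 0.0
time_s: 19.95
tool_pos: [403.0, -380.4, 130.8]
eef_rot: [0.0, 0.795, 0.607, 0.0]
ft_force: [0.0, 0.5, -0.8]
gripper_width: 0.698
gripper_force: 0.0
at [ 403.  -380.4  130.8] yaw 74.72 turn_z -0.08 tool shift mm 463.5 74.1
```

```bash
python3 -m pendant '0.046 0.0074 0 0 0 0 -0.4;0.046 0.0074 0 0 0 0 -0.4;0.046 0.0074 0 0 0 0 -0.4;0.046 0.0074 0 0 0 0 -0.4;0.046 0.0074 0 0 0 0 -0.4;0.046 0.0074 0 0 0 0 -0.4;0.046 0.0074 0 0 0 0 -0.4;0.046 0.0074 0 0 0 0 -0.4;0.046 0.0074 0 0 0 0 -0.4;0.046 0.0074 0 0 0 0 -0.4;0.0035 0 0 0 0 0 -0.4;0 0 0 0 0 0 -0.4;0 0 0 0 0 0 -0.4'
python3 - <<'E'
from meas import *
P=pose(); im=vision.capture("wrist"); hsv=cv2.cvtColor(cv2.medianBlur(im,3),cv2.COLOR_BGR2HSV).astype(int); H,S,V=[hsv[...,i] for i in range(3)]
c=wproj([596,47.5,15],P)[0]; b=blob((H>95)&(H<130)&(S>80),c); print(c,b.min(0),b.max(0),len(b),np.median(V[b[:,1],b[:,0]]))
Vb=V[b[:,1],b[:,0]]; print(np.percentile(Vb,[5,25,50,75,95]))
print(*fit(b,P,15)); w=blob((H>50)&(H<90)&(S>60)&(V<130),wproj([682,66,18],P)[0]); print("wax",*fit(w,P,18))
E
python3 go.py 596 47.5 74.8
```

```text
time_s: 21.25
tool_pos: [595.5, 46.3, 130.3]
eef_rot: [0.0, 0.795, 0.607, -0.0]
ft_force: [0.3, 0.3, 0.8]
gripper_width: 0.698
gripper_force: 0.0
[261.39562833 179.24916753] [244 150] [277 202] 1699 98.0
[ 94.  96.  98. 111. 113.]
[596.   50.3] [51.9 32. ] 75.4 [596.5  51.1] 49.7
wax [695.   83.9] [18.1 21.5] 81.0 [693.7  85.2] 20.4
at [595.5  45.8 130.3] yaw 74.68 turn_z -0.12 tool shift mm 1.8 0.1
```

```bash
python3 -m pendant '0.003 0 0 0 0 -0.7 -0.4;0 0 0.04 0 0 0 -0.4;0 0 0.04 0 0 0 -0.4;0 0 0.035 0 0 0 -0.4;0 0 0.018 0 0 0 -0.4;0 0 0.007 0 0 0 -0.4;0 0 0.005 0 0 0 -0.4;0 0 0 0 0 0 -0.4;0 0 0 0 0 0 0.5;0 0 0 0 0 0 0.5;0 0 0 0 0 0 0.5;0 0 0 0 0 0 0.5;0 0 0 0 0 0 0.5' 30
```

```text
time_s: 22.6
tool_pos: [597.4, 50.5, -13.1]
eef_rot: [0.001, 0.791, 0.612, 0.001]
ft_force: [-0.4, -1.0, 4.3]
gripper_width: 0.402
gripper_force: 29.4
```

```bash
python3 -m pendant '0 0 -0.005 0 0 0 0.5;0 0 -0.015 0 0 0 0.5;0 0 -0.03 0 0 0 0.5;0 0 -0.04 0 0 0 0.5;0 0 -0.04 0 0 0 0.5;0 0 0 0 0 0 0.5;0 0 0 0 0 0 0.5'; python3 go.py 425.2 -295.8 75.5; python3 - <<'E'
from meas import *
P=pose(); im=vision.capture("wrist"); hsv=cv2.cvtColor(cv2.medianBlur(im,3),cv2.COLOR_BGR2HSV).astype(int); H,S,V=[hsv[...,i] for i in range(3)]
c=wproj(P[0]+P[1]@[0,0,-27],P)[0]; b=blob((H>95)&(H<130)&(S>80),c); X=wplane(b,P,P[0][2]+13+15); L=(X-P[0])@P[1]; print(c,L.min(0),L.max(0))
E
```

```text
time_s: 23.3
tool_pos: [597.4, 50.7, 117.7]
eef_rot: [0.001, 0.791, 0.612, 0.001]
ft_force: [-0.2, 0.5, -1.0]
gripper_width: 0.399
gripper_force: 29.9
at [597.4  50.7 117.7] yaw 75.53 turn_z 0.03 tool shift mm -378.6 -80.0
[261.50853028 242.98889493] [-26.84094393 -17.57377694 -28.07118846] [ 26.16682398  16.93768876 -27.92902394]
```

```bash
python3 -m pendant '-0.0473 -0.01 0 0 0 0 0.5;-0.0473 -0.01 0 0 0 0 0.5;-0.0473 -0.01 0 0 0 0 0.5;-0.0473 -0.01 0 0 0 0 0.5;-0.0473 -0.01 0 0 0 0 0.5;-0.0473 -0.01 0 0 0 0 0.5;-0.0473 -0.01 0 0 0 0 0.5;-0.0473 -0.01 0 0 0 0 0.5;0 0 0 0 0 0 0.5;0 0 0.05 0 0 0 0.5;0 0 0.03 0 0 0 0.5;0 0 0 0 0 0 0.5;0 0 0 0 0 0 0.5'; python3 go.py 425.2 -295.8 75.5; python3 - <<'E'
from meas import *
P=pose(); im=vision.capture("wrist"); cv2.imwrite("pics/m1_raw.png",im)
V=cv2.medianBlur(cv2.cvtColor(im,cv2.COLOR_BGR2HSV)[...,2],3)
for n,q,r in [("jar lid",(447.2,-210.7,75),22),("dish",(403,-380.5,23),30.5)]: print(n,wproj(np.array(q),P).round())
cv2.imwrite("pics/m1.png",cv2.resize(im,(800,600),interpolation=cv2.INTER_CUBIC))
E
```

```text
time_s: 24.65
tool_pos: [424.2, -295.2, 35.3]
eef_rot: [-0.001, 0.79, 0.613, -0.0]
ft_force: [0.0, 0.9, 0.4]
gripper_width: 0.403
gripper_force: 30.0
at [ 424.2 -295.2   35.3] yaw 75.55 turn_z 0.05 tool shift mm -0.3 1.1
jar lid [[264.  62.]]
dish [[262. 323.]]
```

View pics/m1.png

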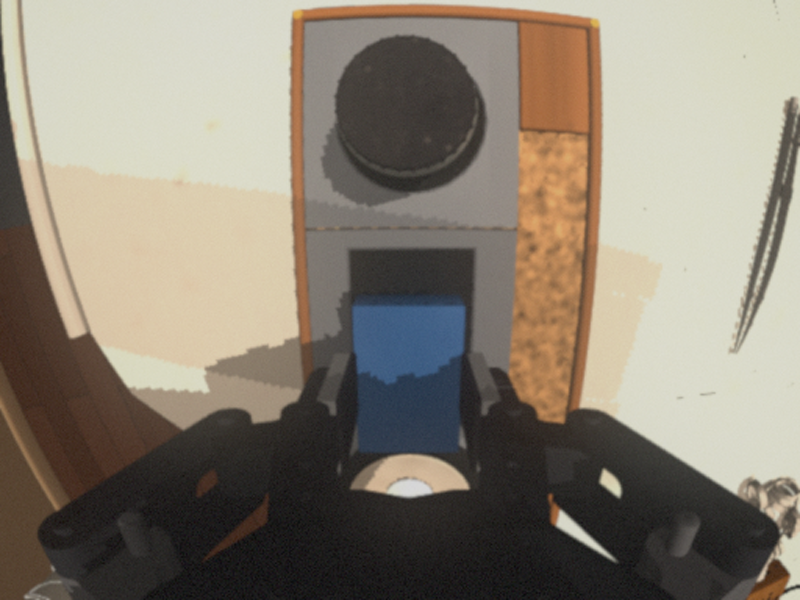

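The wrist view shows the jar standing in its recess (lid at (408,105)). The dish is visible behind at (410,480), and the matchbox (cols 353–467) is centred over its recess (cols 350–475).

```bash
python3 -m pendant '0 0.001 0.02 0 0 0 0.5;0 0 0.009 0 0 0 0.5;0 0 0.004 0 0 0 0.5;0 0 0.002 0 0 0 0.5;0 0 0 0 0 0 0.5;0 0 0 0 0 0 0.5'; python3 -m pendant '0 0 0.001 0 0 0 0.5;0 0 0 0 0 0 0.5;0 0 0 0 0 0 0.5'; python3 -m pendant '0 0 0.001 0 0 0 0.5;0 0 0 0 0 0 0.5;0 0 0 0 0 0 0.5'
```

```text
time_s: 25.3
tool_pos: [425.8, -296.3, 1.0]
eef_rot: [0.0, 0.791, 0.612, 0.0]
ft_force: [0.3, -0.4, 0.2]
gripper_width: 0.406
gripper_force: 30.0
time_s: 25.6
tool_pos: [425.5, -296.1, -0.5]
eef_rot: [0.0, 0.791, 0.612, 0.0]
ft_force: [-0.5, -0.3, -0.1]
gripper_width: 0.398
gripper_force: 30.0
time_s: 25.9
tool_pos: [425.4, -296.1, -1.6]
eef_rot: [-0.0, 0.791, 0.612, -0.0]
ft_force: [0.0, 0.3, -0.3]
gripper_width: 0.402
gripper_force: 30.0
```

```bash
python3 -m pendant '0 0 0.001 0 0 0 0.5;0 0 0 0 0 0 0.5;0 0 0 0 0 0 0.5'; python3 -m pendant '0 0 0.001 0 0 0 0.5;0 0 0 0 0 0 0.5;0 0 0 0 0 0 0.5'
```

```text
time_s: 26.2
tool_pos: [425.5, -296.2, -2.2]
eef_rot: [0.0, 0.791, 0.612, -0.0]
ft_force: [-2.6, 0.8, 5.6]
gripper_width: 0.4
gripper_force: 30.9
time_s: 26.5
tool_pos: [425.6, -296.2, -2.3]
eef_rot: [0.0, 0.791, 0.612, -0.0]
ft_force: [-6.7, 3.6, 17.5]
gripper_width: 0.401
gripper_force: 32.6
```

```bash
python3 -m pendant '0 0 -0.0015 0 0 0 0.5;0 0 0 0 0 0 -0.3;0 0 0 0 0 0 -0.3;0 0 0 0 0 0 -0.3;0 0 0 0 0 0 -0.3;0 0 -0.01 0 0 0 -0.3;0 0 -0.04 0 0 0 -0.3;0 0 -0.04 0 0 0 -0.3;0 0 -0.03 0 0 0 -0.3;0 0 0 0 0 5.6 -0.2;0 0 0 0 0 5.7 -0.2;0.0185 0.0362 0 0 0 0 -0.2;0.0185 0.0362 0 0 0 0 -0.2;0.0185 0.0362 0 0 0 0 -0.2;0.0185 0.0362 0 0 0 0 -0.2;0.0185 0.0362 0 0 0 0 -0.2;0 0 0 0 0 0 -0.2;0 0 0 0 0 0 -0.2'
cat > tw.py <<'E'
from meas import *
P=pose(); im=vision.capture("wrist"); cv2.imwrite("pics/t_raw.png",im); g=cv2.medianBlur(im,3).mean(2).astype(np.float32); diff=cv2.GaussianBlur(g,(0,0),9)-g
# keep pixels whose bench point lies near the expected tweezers line
yy,xx=np.mgrid[0:384,0:512]; uv=np.c_[xx.ravel(),yy.ravel()]; X=wplane(uv,P,5)[:,:2]; c=np.array([628.6,-291.7]); a=np.radians(64.2); u=np.array([np.cos(a),np.sin(a)]); n=np.array([-u[1],u[0]])
ok=(abs((X-c)@u)<85)&(abs((X-c)@n)<14)&(diff.ravel()>12); X=X[ok]
s=(X-c)@u; t=(X-c)@n; print(P[0],len(X),"along",s.min(),s.max(),np.percentile(s,[1,99]),"across",np.percentile(t,[1,50,99]))
for lo in range(-80,80,20):
    q=t[(s>=lo)&(s<lo+20)]; print(lo,len(q),np.percentile(q,[3,50,97]).round(1) if len(q)>3 else '')
E
python3 tw.py; python3 go.py 628.6 -291.7 64.2
```

```text
time_s: 28.3
tool_pos: [629.0, -290.8, 117.7]
eef_rot: [-0.001, 0.847, 0.532, -0.0]
ft_force: [0.3, -0.8, 0.2]
gripper_width: 0.6
gripper_force: 0.0
[ 629.01580025 -290.80935091  117.68124559] 827 along -77.30854293770314 72.12795255241677 [-74.95784975  70.92183136] across [-13.51603781  -3.37998022  12.03030589]
-80 93 [-13.6  -8.3   9.7]
-60 216 [-13.1  -6.   12.2]
-40 161 [-12.    0.1   8.1]
-20 45 [-6.7 -5.7  5.7]
0 96 [-6.5 -3.6  6. ]
20 70 [-5.5 -3.5  4.1]
40 64 [-5.3 -2.5  3.1]
60 82 [-5.2  0.3  3.1]
at [ 628.1 -291.6  118. ] yaw 64.23 turn_z 0.03 tool shift mm 0.1 0.5
```

```bash
python3 -m pendant '0 0 0.04 0 0 0 0.3;0 0 0.04 0 0 0 0.3;0 0 0.03 0 0 0 0.3;0 0 0.008 0 0 0 0.3;0 0 0.005 0 0 0 0.3;0 0 0 0 0 0 0.3;0 0 0 0 0 0 0.3'; python3 tw.py
```

```text
time_s: 29.05
tool_pos: [629.7, -292.2, -2.9]
eef_rot: [0.001, 0.847, 0.531, 0.001]
ft_force: [-0.6, 1.2, -0.5]
gripper_width: 0.349
gripper_force: 0.0
[ 629.66796982 -292.16388909   -2.93583968] 1453 along -73.43184384448944 73.625758946707 [-72.46348291  71.74135403] across [-13.60966688  -2.54945163  12.60087785]
-80 330 [-13.3  -1.7  13.2]
-60 140 [-13.   -4.8   3.4]
-40 14 [-13.6  -6.   -5. ]
-20 125 [-9.1 -0.4  5.5]
0 283 [-13.1  -4.3   5.8]
20 203 [-5.4 -3.1  5.1]
40 171 [-4.7 -2.   3.9]
60 187 [-4.6  1.2  3.3]
```

```bash
python3 -m pendant '0 0 0.003 0 0 0 0.3;0 0 0.002 0 0 0 0.3;0 0 0 0 0 0 0.3;0 0 0 0 0 0 0.3'; python3 -m pendant '0 0 0.002 0 0 0 0.3;0 0 0 0 0 0 0.3;0 0 0 0 0 0 0.3'
```

```text
time_s: 29.5
tool_pos: [628.6, -291.5, -10.2]
eef_rot: [-0.0, 0.847, 0.532, -0.0]
ft_force: [0.0, -1.4, 1.1]
gripper_width: 0.35
gripper_force: 0.0
time_s: 29.8
tool_pos: [628.6, -291.5, -12.2]
eef_rot: [-0.0, 0.847, 0.532, -0.0]
ft_force: [-0.3, 0.2, -0.9]
gripper_width: 0.352
gripper_force: 0.0
```

```bash
python3 -m pendant '0 0 0.0015 0 0 0 0.3;0 0 0 0 0 0 0.3;0 0 0 0 0 0 0.3';python3 -m pendant '0 0 0.001 0 0 0 0.3;0 0 0 0 0 0 0.3;0 0 0 0 0 0 0.3'
```

```text
time_s: 30.1
tool_pos: [628.6, -291.5, -13.7]
eef_rot: [-0.0, 0.847, 0.532, -0.0]
ft_force: [0.3, -0.4, -0.2]
gripper_width: 0.351
gripper_force: 0.0
time_s: 30.4
tool_pos: [628.6, -291.5, -14.6]
eef_rot: [-0.0, 0.847, 0.532, -0.0]
ft_force: [0.7, 1.2, -0.4]
gripper_width: 0.349
gripper_force: 0.0
```

```bash
python3 -m pendant '0 0 0.001 0 0 0 0.3;0 0 0 0 0 0 0.3;0 0 0 0 0 0 0.3';python3 -m pendant '0 0 0.001 0 0 0 0.3;0 0 0 0 0 0 0.3;0 0 0 0 0 0 0.3'
```

```text
time_s: 30.7
tool_pos: [628.6, -291.5, -15.6]
eef_rot: [-0.0, 0.847, 0.532, -0.0]
ft_force: [-1.0, -0.8, -0.5]
gripper_width: 0.349
gripper_force: 0.0
time_s: 31.0
tool_pos: [628.7, -291.5, -16.6]
eef_rot: [-0.0, 0.847, 0.532, 0.0]
ft_force: [-0.3, -0.1, 0.2]
gripper_width: 0.349
gripper_force: 0.0
```

```bash
python3 -m pendant '0 0 0.001 0 0 0 0.3;0 0 0 0 0 0 0.3;0 0 0 0 0 0 0.3';python3 -m pendant '0 0 0.001 0 0 0 0.3;0 0 0 0 0 0 0.3;0 0 0 0 0 0 0.3'
```

```text
time_s: 31.3
tool_pos: [628.6, -291.5, -17.6]
eef_rot: [-0.0, 0.847, 0.532, -0.0]
ft_force: [-0.3, 0.2, -0.6]
gripper_width: 0.35
gripper_force: 0.0
time_s: 31.6
tool_pos: [628.6, -291.5, -18.6]
eef_rot: [-0.0, 0.847, 0.532, 0.0]
ft_force: [-0.7, -0.1, -0.8]
gripper_width: 0.353
gripper_force: 0.0
```

```bash
python3 -m pendant '0 0 0.001 0 0 0 0.3;0 0 0 0 0 0 0.3;0 0 0 0 0 0 0.3';python3 -m pendant '0 0 0.001 0 0 0 0.3;0 0 0 0 0 0 0.3;0 0 0 0 0 0 0.3'
```

```text
time_s: 31.9
tool_pos: [628.6, -291.5, -19.6]
eef_rot: [-0.0, 0.847, 0.532, -0.0]
ft_force: [0.3, -0.1, 0.2]
gripper_width: 0.352
gripper_force: 0.0
time_s: 32.2
tool_pos: [628.6, -291.5, -20.6]
eef_rot: [-0.0, 0.847, 0.532, -0.0]
ft_force: [-0.4, -0.3, -0.8]
gripper_width: 0.354
gripper_force: 0.0
```

```bash
python3 -m pendant '0 0 0.001 0 0 0 0.3;0 0 0 0 0 0 0.3;0 0 0 0 0 0 0.3';python3 -m pendant '0 0 0.001 0 0 0 0.3;0 0 0 0 0 0 0.3;0 0 0 0 0 0 0.3'
```

```text
time_s: 32.5
tool_pos: [628.6, -291.5, -21.6]
eef_rot: [-0.0, 0.847, 0.532, -0.0]
ft_force: [-0.3, -0.5, -0.0]
gripper_width: 0.351
gripper_force: 0.0
time_s: 32.8
tool_pos: [628.6, -291.5, -22.6]
eef_rot: [-0.0, 0.847, 0.532, -0.0]
ft_force: [-0.3, 0.1, -1.1]
gripper_width: 0.349
gripper_force: 0.0
```

```bash
python3 -m pendant '0 0 0.001 0 0 0 0.3;0 0 0 0 0 0 0.3;0 0 0 0 0 0 0.3';python3 -m pendant '0 0 0.001 0 0 0 0.3;0 0 0 0 0 0 0.3;0 0 0 0 0 0 0.3'
```

```text
time_s: 33.1
tool_pos: [628.6, -291.5, -23.6]
eef_rot: [-0.0, 0.847, 0.532, -0.0]
ft_force: [0.8, 0.2, 0.1]
gripper_width: 0.351
gripper_force: 0.0
time_s: 33.4
tool_pos: [628.6, -291.5, -24.6]
eef_rot: [-0.0, 0.847, 0.532, -0.0]
ft_force: [-0.2, -0.5, 0.3]
gripper_width: 0.353
gripper_force: 0.0
```

```bash
python3 -m pendant '0 0 0.001 0 0 0 0.3;0 0 0 0 0 0 0.3;0 0 0 0 0 0 0.3';python3 -m pendant '0 0 0.001 0 0 0 0.3;0 0 0 0 0 0 0.3;0 0 0 0 0 0 0.3'
```

```text
time_s: 33.7
tool_pos: [628.7, -291.5, -25.5]
eef_rot: [0.0, 0.847, 0.532, 0.0]
ft_force: [0.0, 0.5, 1.4]
gripper_width: 0.347
gripper_force: 0.1
time_s: 34.0
tool_pos: [628.8, -291.5, -25.6]
eef_rot: [0.0, 0.847, 0.532, -0.0]
ft_force: [-2.4, 1.1, 7.9]
gripper_width: 0.35
gripper_force: 4.0
```

Bench contact felt at TCP -25.5. Raise 7 mm and close.

```bash
python3 -m pendant '0 0 -0.007 0 0 0 0.3;0 0 0 0 0 0 0.3;0 0 0 0 0 0 1;0 0 0 0 0 0 1;0 0 0 0 0 0 1;0 0 0 0 0 0 1;0 0 0 0 0 0 1' 30
```

```text
time_s: 34.7
tool_pos: [628.7, -291.6, -19.5]
eef_rot: [0.0, 0.847, 0.532, 0.0]
ft_force: [-0.1, -0.6, 2.1]
gripper_width: 0.115
gripper_force: 29.3
```

```bash
python3 -m pendant '0 0 -0.005 0 0 0 1;0 0 -0.015 0 0 0 1;0 0 -0.04 0 0 0 1;0 0 0 0 0 -5.7 1;0 0 0 0 0 -5.6 1;-0.0135 -0.0341 0 0 0 0 1;-0.0135 -0.0341 0 0 0 0 1;-0.0135 -0.0341 0 0 0 0 1;-0.0135 -0.0341 0 0 0 0 1;0 0 0 0 0 0 1;0 0 0 0 0 0 1'
python3 go.py 483.2 -310.8 75.5
python3 - <<'E'
from meas import *
P=pose(); im=vision.capture("wrist"); cv2.imwrite("pics/t2.png",cv2.resize(im,(800,600),interpolation=cv2.INTER_CUBIC))
# m1 picture: TCP was (424.2,-295.2,35.3), yaw 75.55; cork edges
a=np.radians(75.55); Rm=np.array([[np.cos(a),np.sin(a),0],[np.sin(a),-np.cos(a),0],[0,0,-1]]); Q=(np.array([424.2,-295.2,35.3]),Rm)
c=np.array([425.2,-295.8]); lx=np.array([.968,-.25]); ly=np.array([.25,.968])
for uv,z in [((519,132),12),((588,132),12),((515,300),12),((584,300),12)]:
    X=wplane(np.array(uv)*.64,Q,z)[0,:2]; print(uv,"local",round((X-c)@lx-20,1),round((X-c)@ly,1))
E
```

```text
time_s: 35.8
tool_pos: [482.8, -310.5, 41.7]
eef_rot: [0.001, 0.791, 0.612, -0.0]
ft_force: [1.1, 0.3, -0.7]
gripper_width: 0.113
gripper_force: 29.4
at [ 482.8 -310.5   41.7] yaw 75.45 turn_z -0.05 tool shift mm -0.2 0.4
(519, 132) local 24.3 85.5
(588, 132) local 55.0 87.8
(515, 300) local 25.1 14.0
(584, 300) local 57.4 14.0
```

View pics/t2.png

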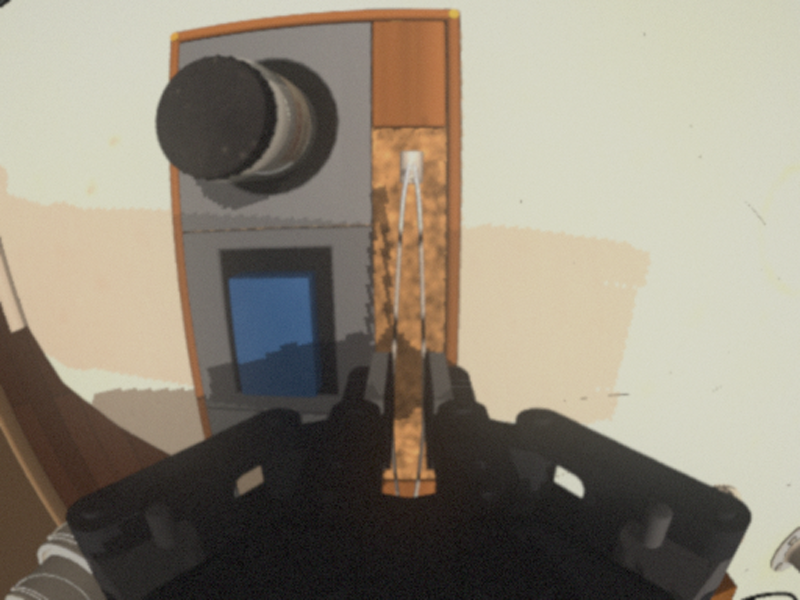

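Tweezers are held straight over the cork trough, far tip at (411,152) and trough end at row 127. The matchbox lies inside its recess and the jar stands upright in its own. Checking the lengthwise centring.

```bash
python3 - <<'E'
from meas import *
P=pose(); c=np.array([425.2,-295.8]); lx=np.array([.968,-.25]); ly=np.array([.25,.968])
for uv,z in [((411,152),41.7+19.5+7),((400,490),41.7+19.5+4),((408,127),11),((408,475),11),((273,276),26),((276,393),26),((215,118),75),((275,250),14),((278,398),14)]:
    X=wplane(np.array(uv)*.64,P,z)[0,:2]; print(uv,"local",round((X-c)@lx-20,1),round((X-c)@ly,1))
E
```

```text
(411, 152) local 41.0 74.0
(400, 490) local 37.1 -48.5
(408, 127) local 40.3 87.7
(408, 475) local 40.4 -81.8
(273, 276) local -15.6 27.0
(276, 393) local -19.2 -26.7
(215, 118) local -17.7 86.7
(275, 250) local -17.6 36.0
(278, 398) local -22.3 -35.6
```

```bash
python3 -m pendant '0 0 0.03 0 0 0 1;0 0 0.013 0 0 0 1;0 0 0.004 0 0 0 1;0 0 0.002 0 0 0 1;0 0 0 0 0 0 1;0 0 0 0 0 0 1'; python3 -m pendant '0 0 0.001 0 0 0 1;0 0 0 0 0 0 1;0 0 0 0 0 0 1'; python3 -m pendant '0 0 0.001 0 0 0 1;0 0 0 0 0 0 1;0 0 0 0 0 0 1'
```

```text
time_s: 36.45
tool_pos: [483.8, -310.0, -7.8]
eef_rot: [0.001, 0.79, 0.613, 0.0]
ft_force: [0.1, -0.2, -0.4]
gripper_width: 0.109
gripper_force: 29.4
time_s: 36.75
tool_pos: [483.8, -310.1, -8.7]
eef_rot: [0.001, 0.791, 0.612, 0.0]
ft_force: [-0.6, -0.1, 6.4]
gripper_width: 0.116
gripper_force: 30.1
time_s: 37.05
tool_pos: [483.8, -310.2, -8.9]
eef_rot: [0.001, 0.791, 0.612, 0.0]
ft_force: [-4.2, 3.2, 15.2]
gripper_width: 0.112
gripper_force: 31.3
```

```bash
python3 -m pendant '0 0 -0.001 0 0 0 1;0 0 0 0 0 0 0.5;0 0 0 0 0 0 0.3;0 0 0 0 0 0 0.3;0 0 0 0 0 0 0.3;0 0 -0.01 0 0 0 0.3;0 0 -0.04 0 0 0 0.3;0 0 -0.04 0 0 0 0.3;0 0 -0.04 0 0 0 0.3;0 0 -0.04 0 0 0 0.3;-0.045 0 0 0 0 0 0.3;-0.045 0 0 0 0 0 0.3;-0.045 0 0 0 0 0 0.3;-0.025 0 0 0 0 0 0.3;0 0 0 0 0 0 0.3;0 0 0 0 0 0 0.3'
python3 - <<'E'
from meas import *
P=pose(); im=vision.capture("wrist"); cv2.imwrite("pics/f_raw.png",im); hsv=cv2.cvtColor(cv2.medianBlur(im,3),cv2.COLOR_BGR2HSV).astype(int); H,S,V=[hsv[...,i] for i in range(3)]
c=np.array([425.2,-295.8]); lx=np.array([.968,-.25]); ly=np.array([.25,.968]); G=lambda x,y,z:np.r_[c+(x+20)*lx+y*ly,z]
def loc(uv,z): X=wplane(uv,P,z)[:,:2]-c; return X@lx-20,X@ly
def rep(n,m,p,z):
    b=blob(m,wproj(G(*p),P)[0]); x,y=loc(b,z); print(n,"px",wproj(G(*p),P)[0].round(),"x",x.min().round(1),x.max().round(1),"y",y.min().round(1),y.max().round(1))
rep("match",(H>95)&(H<130)&(S>80),(-20,0,26),26)
rep("lid",(V<85),(-20,89,75),75)
# dish against its dark lining / grey insert: V profile along local x and y through its centre
for n,f in [("dish x",lambda t:G(-20+t,-89,23)),("dish y",lambda t:G(-20,-89+t,23))]:
    ts=range(-48,49,3); q=[wproj(f(t),P)[0].round().astype(int) for t in ts]; print(n,[(t,int(V[v,u])) for t,(u,v) in zip(ts,q) if 0<=u<512 and 0<=v<384])
for y in (-60,-30,0,30,60):
    ts=range(24,58,2); q=[wproj(G(t,y,15),P)[0].round().astype(int) for t in ts]; print("tw y",y,[(int(S[v,u]),int(V[v,u])) for u,v in q])
ys=range(-90,92,4); 
s=cv2.cvtColor(vision.capture("scene"),cv2.COLOR_BGR2HSV).astype(int); cv2.imwrite("pics/fs_raw.png",cv2.cvtColor(s.astype(np.uint8),cv2.COLOR_HSV2BGR))
E
```

```text
time_s: 38.65
tool_pos: [443.1, -464.5, 160.7]
eef_rot: [-0.0, 0.791, 0.612, 0.0]
ft_force: [0.2, 0.6, -0.0]
gripper_width: 0.348
gripper_force: 0.0
match px [203.  26.] x -37.6 -0.3 y -30.3 25.5
lid px [197. -69.] x -29.0 12.5 y -46.3 10.5
dish x [(-48, 205), (-45, 149), (-42, 144), (-39, 120), (-36, 111), (-33, 78), (-30, 143), (-27, 182), (-24, 183), (-21, 183), (-18, 184), (-15, 186), (-12, 185), (-9, 199), (-6, 202), (-3, 205), (0, 207), (3, 206), (6, 207), (9, 207), (12, 191), (15, 181), (18, 176), (21, 173), (24, 173), (27, 173), (30, 141), (33, 69), (36, 68), (39, 96), (42, 124), (45, 119), (48, 141)]
dish y [(-48, 144), (-45, 154), (-42, 119), (-39, 119), (-36, 86), (-33, 70), (-30, 71), (-27, 183), (-24, 186), (-21, 187), (-18, 188), (-15, 191), (-12, 192), (-9, 197), (-6, 200), (-3, 204), (0, 207), (3, 208), (6, 208), (9, 207), (12, 196), (15, 172), (18, 172), (21, 171), (24, 167), (27, 168), (30, 182), (33, 67), (36, 77), (39, 138), (42, 137), (45, 130), (48, 139)]
tw y -60 [(55, 144), (119, 173), (134, 192), (134, 188), (134, 187), (120, 174), (91, 171), (125, 175), (107
[... 200 characters left out ...]
 195), (133, 184), (130, 182), (97, 177), (102, 183), (129, 186), (134, 194), (133, 202), (131, 197), (128, 149)]
tw y 0 [(51, 140), (130, 175), (135, 189), (138, 196), (119, 170), (65, 161), (120, 181), (139, 198), (139, 192), (135, 182), (107, 159), (79, 188), (133, 182), (136, 184), (134, 187), (133, 184), (137, 143)]
tw y 30 [(49, 135), (133, 178), (138, 183), (141, 183), (136, 197), (116, 173), (82, 164), (129, 174), (138, 188), (136, 189), (89, 178), (93, 189), (136, 204), (136, 199), (134, 162), (133, 140), (139, 132)]
tw y 60 [(16, 32), (8, 32), (16, 31), (18, 29), (16, 31), (9, 29), (32, 32), (8, 31), (26, 30), (9, 29), (9, 30), (8, 31), (33, 31), (9, 30), (0, 29), (9, 30), (9, 30)]
```

```bash
python3 -c "
from cell import env; print(env.finish_job())"
```

```text
the job is handed in; nothing more can be done
None
```

I handed the job in at about 39 s of the 99 s: the flux jar is upright in the small recess, the dish, matchbox and tweezers are seated in theirs, and the bead jar and wax block were not touched.

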